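# Couple a tow link and prove its latch

### The job

An overhauled trolley coupling is bolted to the bench for a try-out: pick up the tow link by its black grip and push its hook onto the pin in the blue jaw until the pin is fully home and the red sprung latch has snapped shut behind it. Then prove that the latch holds: pull straight back with about 10 N for a moment, and let go, leaving the link coupled. Work by feel, since the jaw floats loosely in its guide, and keep the load on the jaw under 20 N throughout: the thread lock on its nut is still curing.

Things in the scene. Friction and masses are not known exactly. Their poses are not given: they have to be found in the camera images.
- link_grip (a point): Centre of the black rubber grip of the loose tow link: a dark steel bar 237 mm long, 24 mm thick, about 0.45 kg, with a hook at one end and an eye at the other, lying flat on the bench. x runs along the link towards the hook's mouth, z up. The grip is 24 mm wide (y), 24 mm high, 66 mm long (x). This point is 12 mm above the link's underside and 92 mm behind hook_seat.
- hook_seat (a point): Centre that the pin takes in the tow link's hook when fully home; same axes as link_grip, 92 mm ahead of it, mid thickness. The hook is a U open to +x, 19 mm wide inside; its arms end in round tips 51 mm ahead of this point and span y = -24 to +25 mm. The red latch, pivoted 30 mm ahead in the +y arm, reaches back and inwards across the throat.
- pin (a point): Centre of the vertical steel pin, 16 mm in diameter, in the blue jaw: half-way up the jaw's gap, 41 mm above the bench. x points from the jaw's mouth inwards, the way the hook is pushed on (roughly away from the robot), z up. The gap is 34 mm high; the plates are 66 mm wide, reach 33 mm in front of the pin (flared lips to 45 mm) and 66 mm behind; top of the jaw: 34 mm above.
- jaw: The blue jaw with its pin; origin 41 mm below the pin, same axes. It floats on its draw rod along x: 36 mm of travel against 2 to 3 N of friction, starting anywhere in it; only at the ends of this travel does a stiff buffer spring (8 N per mm) resist, push and pull alike. So the pin retreats by an unknown amount before the latch gives way, and follows on pulling back.
- tow_link: The tow link; origin on its underside, 12 mm below hook_seat, same axes. When let go, the coupled link drops 5 mm and lies on the lower jaw plate and on a rest that stands in front of the jaw: a 54 mm wide black pad, 24 mm above the bench, between 139 and 197 mm in front of the pin. The link must be carried in above that pad.
- latch: The red latch, 29 mm long, 10 mm high; origin on its pivot, 30 mm ahead (x) and 16 mm to +y of hook_seat; its axes match the link's when shut and turn clockwise from above as it opens. The entering pin must push it aside by about 0.5 rad, which takes 7 to 12 N of straight push; it springs shut behind the pin only once the pin is within about 3 mm of home. A coupled pin has some 4 mm of play.
There are look-alikes about, which are no part of the job. There is more than one size of the tow_link; the one meant has the size given above.

How it is judged:
By the outcome, as a careful person would: the job done as asked, in the order asked, and still so for the second after the job is handed in, with the robot touching nothing.
It also fails if it takes over 61 s, if anything falls off the work surface, if the arm or the gripper's body presses on something with over 40 N, if the wrist force passes 120 N, or if a joint passes its speed limit or range.

### The arm

A 6-joint arm with a two-finger parallel gripper is mounted at the origin on a cart in front of the work surface, level with it; the furniture and walls round the work are solid. World frame = base frame: x ahead of the robot, y to its left, z up, the work surface at z = 0. Lengths are in m, angles in rad, forces in N, time in s.
With the tool pointing down it reaches from about 0.35 to 0.775 m from the base axis. Payload 7.3 kg.
Tool frame: the origin (TCP) lies on the centre line of the jaws, within the pads' length; the fingertips stand 17 mm ahead of it and the grasp point (between the pads) lies 2 mm behind it (robot.tcp_to_tips is the distance from the TCP to the fingertips, in m); z points along the fingers, y is the line along which they close (so a half turn about z gives the same grasp; the last joint's range is limited). The gripper opens to 92 mm and grips with 3 to 60 N. Pads are 19 mm wide; open, the fingers measure 130 mm over their backs; the gripper's body (75 mm by 190 mm) begins 47 mm behind the grasp point.
Start: joints at [-1.397, 0.342, 1.524, -0, 1.275, -0.146], TCP at [0.165, -0.498, 0.244] pointing down, gripper open.
Joint ranges: [-2.53, 2.53], [-0.77, 2.02], [0.04, 2.7], [-1, 4.14], [0.28, 2.66], [-3.11, 3.11]. Speed limits (rad/s): [2.57, 2.57, 3.14, 3.14, 3.14, 3.14].

### API

Orientations are given as [roll, pitch, yaw] about the fixed x, y, z axes, in that order (R = Rz(yaw) Ry(pitch) Rx(roll)).
In Python, from cell import robot gives the robot as it stands. The module is installed in compiled form; this text tells all that it offers.
- The arm moves only by the tool carry_out, never from a script. Its argument "commands" is a list of rows, each a list of 3 entries, a list of its own where there are three numbers: the shift along the tool's x, y, z in m, then the turn about the tool's z in rad, then the opening, from 0 (shut) to 1 (fully open). In form: [[[dx, dy, dz], yaw, claw], ...]. A call has 1 to 20 rows; each row shifts and turns the commanded pose from where the row before left it, along the tool's axes as they then stand; what a row does not reach is not made up. A row lasts 1/8 s, in which the tool goes at most 62.5 mm and 10.7 degrees, less where a joint would pass 70% of its speed; a pose out of reach is approached as far as the arm can. A call is refused whole if a number of a shift passes 0.0625 or a number of a turn 0.188, either way. A call with a gripper value outside its range is refused whole. The fingers move at their own pace and stop on an object; "newtons" is the grip in N (left out, the last holds). Time passes only in rows, so rows that do not move let the fingers close. It gives the time, the measured TCP pose, the force, the opening and the grip force at its end, in the units of the state.
- robot.observe(): the state, without advancing time (a new reading comes with each control period).
- robot.read_camera(name): name is "side" or "top"; returns a dict with "pixels" (400x640x3 uint8, red, green, blue), "fx", "fy", "cx", "cy" (pixels), "view" (4x4, takes a point from world to camera coordinates). Camera axes: x right, y up, looking along -z (the intrinsics and any distortion apply to the point x, -y, -z); pixel columns grow to the right and rows downward; lengths in m; the calibration is good to about 2 mm. A picture is of the moment at which its call begins. There is no depth.
- robot.hand_in(): hands the job in; it is judged then, once.
Trained networks look in a picture, given as the dict that the camera call returned (one of the last four; its "shot" number tells which), for a name from the list of things; names that differ only in an ending like _2 or _b are one class to them, and where a whole thing is asked for, a point or a joint stands for the part that bears it (a point fixed in the world has none). Each returns a list of dicts, best first, with "p" (0 to 1); they miss things now and then, are a little off and sometimes report something else, mostly with a low value. They report only what shows in the picture. A call takes as long as a camera call. They do not tell look-alikes from the thing itself.
- robot.find_in(picture, name): "at" ([column, row] in pixels, amid what is visible of it).
- robot.tip_of(picture, name): "at" ([column, row] in pixels: a listed point, or the origin of a listed thing).
The state is a dict: "time": time; "qpos": joint angles; "qvel": joint speeds; "joint_efforts": joint torques, N m; "tool_pos": TCP position; "tool_rot": TCP orientation; "contact_force": force on the tool from outside, world axes, zero at the start; "torque": the same for the moment, N m; "opening": finger opening in m; "grip_force": force on a finger pad.
Only numpy, scipy, OpenCV 4.12 (cv2) and the standard library are available. Lean on these libraries where they do the work, as an engineer would, in place of code of your own. Each camera call takes 0.05 s, during which the arm holds its last target. There are 200 camera calls.

## Working session

There is one attempt and no reset: what is moved stays moved. The work goes in short steps, Python scripts to look and compute and a tool call to move; the robot and the scene stay as the last step left them, time stands still between calls to the robot, and variables do not carry over. Pictures are saved under pics/ and viewed, at most 10 in all, crops included, and the job is handed in when it is done.

Besides the shell and the picture viewer there is one more tool, called after "Emit:" as name(argument=value, ...), one argument or row to a line, values as JSON. carry_out: Moves the arm, as the interface text tells. Its arguments: {"type":"object","properties":{"commands":{"type":"array"},"newtons":{"type":"number"}},"required":["commands"]}

```bash
mkdir -p pics; cat > h.py <<'E'
import numpy as np, cv2
from cell import robot
def ray(pic,uv):
    V=np.array(pic["view"]);R=V[:3,:3];t=V[:3,3]
    d=np.array([(uv[0]-pic["cx"])/pic["fx"],-(uv[1]-pic["cy"])/pic["fy"],-1])
    return -R.T@t, R.T@d
def at_z(pic,uv,z):
    c,d=ray(pic,uv); return c+d*(z-c[2])/d[2]
def proj(pic,p):
    V=np.array(pic["view"]);q=V[:3,:3]@np.array(p)+V[:3,3]
    return [pic["cx"]+pic["fx"]*q[0]/-q[2], pic["cy"]-pic["fy"]*q[1]/-q[2]]
def save(pic,name,box=None,s=1):
    im=pic["pixels"][:,:,::-1]
    if box: im=im[box[1]:box[3],box[0]:box[2]]
    cv2.imwrite("pics/"+name,cv2.resize(im,None,fx=s,fy=s,interpolation=cv2.INTER_CUBIC))
E
python3 - <<'E'
from h import *
ps={n:robot.read_camera(n) for n in("top","side")}
for n,p in ps.items():
    save(p,n+"0.png")
    print(n,p.keys(),p["fx"],p["cx"],p["cy"],ray(p,(320,200)))
    for k in("link_grip","hook_seat","pin","jaw","tow_link","latch"):
        print(k,[(np.round(d["at"],1).tolist(),round(d["p"],2)) for d in robot.tip_of(p,k)])
print(robot.observe())
E
```

```text
top dict_keys(['pixels', 'fx', 'fy', 'cx', 'cy', 'view', 'shot']) 406.19510103153755 323.33264852248675 196.51393534419535 (array([0.47309736, 0.05801775, 0.90628829]), array([ 0.13885383,  0.03745058, -0.98967572]))
link_grip [([305.8, 245.8], 0.77), ([333.6, 142.2], 0.57)]
hook_seat [([305.0, 144.2], 0.94), ([288.1, 210.6], 0.6)]
pin [([433.9, 182.5], 0.87)]
jaw [([428.9, 188.2], 0.62)]
tow_link [([304.0, 146.3], 0.75), ([288.0, 207.7], 0.74)]
latch [([273.2, 197.4], 0.59)]
side dict_keys(['pixels', 'fx', 'fy', 'cx', 'cy', 'view', 'shot']) 403.224482577566 317.10967655049114 192.95738885594506 (array([0.52671365, 0.77553422, 0.52099086]), array([ 0.03818418, -0.81473071, -0.57888882]))
link_grip [([345.8, 218.2], 0.96), ([241.2, 199.6], 0.88)]
hook_seat [([232.7, 216.3], 0.73)]
pin [([295.6, 141.4], 0.72)]
jaw [([294.3, 155.0], 0.91)]
tow_link [([236.6, 222.3], 0.84)]
latch []
{'time': 0.7, 'qpos': array([-1.39701806e+00,  3.41942397e-01,  1.52409827e+00,  4.96221361e-05,
        1.27541441e+00, -1.46014866e-01]), 'qvel': array([ 0.00038753, -0.00049076,  0.00127312,  0.00033435, -0.00014958,
        0.00077577]), 'joint_efforts': array([-5.70143657e-04, -4.31034386e+01, -2.44444656e+01,  7.21073616e-02,
        4.80414997e-02,  3.16827754e-05]), 'tool_pos': array([ 0.16507437, -0.49838836,  0.24377103]), 'tool_rot': array([ 3.14144963e+00, -2.69525861e-05,  3.19778693e-01]), 'contact_force': array([ 0.30632438,  0.29524404, -0.42902549]), 'torque': array([0.01751085, 0.00550548, 0.03808709]), 'grip_force': 0.0, 'opening': 0.09174113879111943}
```

View pics/top0.png

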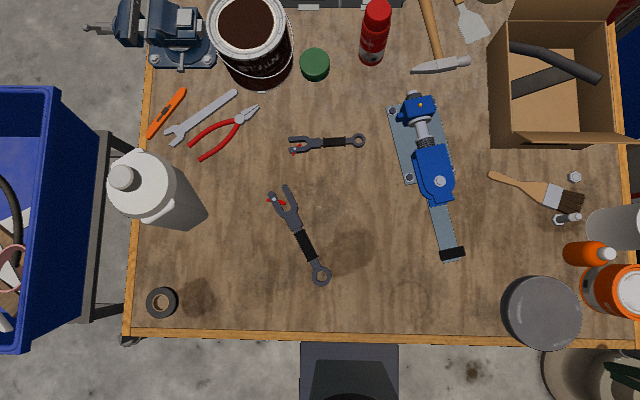

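View pics/side0.png

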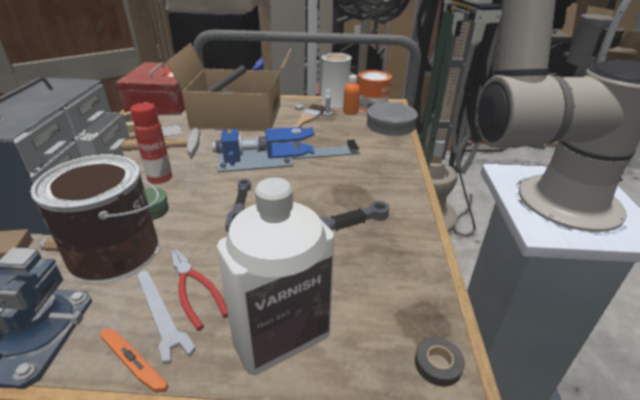

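Candidates for the tow link in the top view: the large link with its grip at (306,246), about 104 px or 0.23 m long, and a small link with its grip at (333,142), about 76 px or 0.17 m long. The large one fits the 237 mm given. The blue jaw has its pin at about (434,182) and its rest pad at (452,253). I'll check the choice in a close crop.

```bash
python3 - <<'E'
from h import *
p=robot.read_camera("top")
save(p,"crop1.png",(250,80,480,300),2.6)
# black grip mask / link axis
for uv,z in(((305.8,245.8),.012),((288.1,210.6),.012),((283,187),.024),((321,284),.012),((333.6,142.2),.012),((433.9,182.5),.041),((428.9,188.2),0)):
    print(uv,np.round(at_z(p,uv,z),4))
s=robot.read_camera("side")
for uv,z in(((345.8,218.2),.012),((295.6,141.4),.041),((294.3,155.0),0)):
    print(uv,np.round(at_z(s,uv,z),4))
E
```

```text
(305.8, 245.8) [0.4968 0.1208 0.012 ]
(288.1, 210.6) [0.5736 0.1622 0.012 ]
(283, 187) [0.6245 0.1739 0.024 ]
(321, 284) [0.4156 0.0857 0.012 ]
(333.6, 142.2) [0.7316 0.0638 0.012 ]
(433.9, 182.5) [ 0.6366 -0.1534  0.041 ]
(428.9, 188.2) [ 0.6311 -0.152   0.    ]
(345.8, 218.2) [0.5037 0.1192 0.012 ]
(295.6, 141.4) [ 0.6368 -0.1564  0.041 ]
(294.3, 155.0) [ 0.6411 -0.1577  0.    ]
```

View pics/crop1.png

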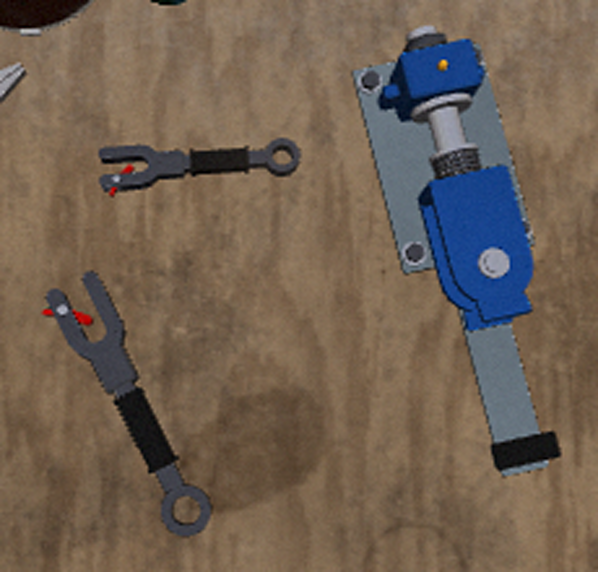

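The crop shows the large link with its grip at about (306,246), its hook up-left and the red latch on its left (+y) arm, which matches the description. The pin cap is at (440,181) and the rest pad at (453,253). Next I'll refine the axes.

```bash
python3 - <<'E'
from h import *
p=robot.read_camera("top"); im=p["pixels"].astype(int)
V,U=np.mgrid[:400,:640]
hsv=cv2.cvtColor(p["pixels"],cv2.COLOR_RGB2HSV)
def pca(m,z,n):
    P=np.array([at_z(p,(u,v),z)[:2] for u,v in zip(U[m],V[m])]); c=P.mean(0)
    w,E=np.linalg.eigh(np.cov((P-c).T)); a=E[:,1]; a=a*np.sign(a[0]); q=(P-c)@E
    print(n,m.sum(),np.round(c,4),"yaw",round(float(np.arctan2(a[1],a[0])),4),"ext",np.round(np.ptp(q,axis=0),4)); return c
box=lambda a,b,c,d:(U>=a)&(U<c)&(V>=b)&(V<d)
val=im.max(2)
pca((val<42)&box(290,225,322,265),.02,"grip")
pca((val<42)&box(435,240,470,265),.024,"pad")
link=(hsv[...,1]<75)&(val<110)&box(262,180,335,292)
pca(link,.02,"link")
blue=(hsv[...,0]>100)&(hsv[...,0]<125)&(hsv[...,1]>150)&box(405,140,470,210)
pca(blue,.07,"jawblue")
cap=(hsv[...,1]<60)&(val>120)&box(433,173,447,189)
pca(cap,.077,"cap")
plate=(hsv[...,1]<90)&(val>95)&box(425,205,465,245)
pca(plate,.005,"railplate")
# edge points of the eye
for uv in((321.9,276.2),):print(at_z(p,uv,.015))
pts=[((355/2.6+250),72/2.6+80),((405/2.6+250),273/2.6+80)]
A=[at_z(p,u,.006) for u in pts];d=A[1]-A[0];print("baseplate yaw",np.arctan2(-d[1],-d[0]))
# jaw axis from rod: centre of rod
for c in((447,130),(456,160)): print(at_z(p,(c[0]/2.6+250,c[1]/2.6+80),.055))
save(p,"x.png",(405,80,475,270),3)
E
```

```text
grip 342 [0.4986 0.1208] yaw 0.4948 ext [0.026  0.0765]
pad 249 [ 0.4876 -0.1919] yaw -1.327 ext [0.0209 0.0537]
link 1270 [0.5257 0.136 ] yaw 0.4981 ext [0.1112 0.2383]
jawblue 1873 [ 0.6508 -0.1458] yaw 0.1798 ext [0.0793 0.1271]
cap 97 [ 0.6338 -0.1564] yaw 1.0573 ext [0.0218 0.0228]
railplate 773 [ 0.5475 -0.1796] yaw 0.2103 ext [0.0915 0.0963]
[0.43232186 0.08403943 0.015     ]
baseplate yaw 0.23096153542690942
[ 0.74878676 -0.12656819  0.055     ]
[ 0.72316838 -0.13356894  0.055     ]
```

Emit:
carry_out(
  commands=[
    [[0, 0, 0], -0.175, 1],
    [[0.049, -0.0322, 0], 0, 1],
    [[0.049, -0.0322, 0], 0, 1],
    [[0.049, -0.0322, 0], 0, 1],
    [[0.049, -0.0322, 0], 0, 1],
    [[0.049, -0.0322, 0.018], 0, 1],
    [[0.049, -0.0322, 0.018], 0, 1],
    [[0.049, -0.0322, 0.018], 0, 1],
    [[0.049, -0.0322, 0.018], 0, 1],
    [[0.049, -0.0322, 0.018], 0, 1],
    [[0.049, -0.0322, 0.018], 0, 1],
    [[0.049, -0.0322, 0.018], 0, 1],
    [[0.049, -0.0322, 0.018], 0, 1],
    [[0, 0, 0], 0, 1],
  ],
  newtons=40,
)

```text
time: 2.6
tool_pos: [0.4995, 0.124, 0.0981]
tool_rot: [-3.141, 0.001, 0.499]
contact_force: [-1.0, -0.5, -0.2]
opening: 0.0917
grip_force: 0.0
```

Emit:
carry_out(
  commands=[
    [[-0.0023, 0.0024, 0.03], 0, 1],
    [[0, 0, 0.03], 0, 1],
    [[0, 0, 0.018], 0, 1],
    [[0, 0, 0], 0, 1],
    [[0, 0, 0], 0, 0],
    [[0, 0, 0], 0, 0],
    [[0, 0, 0], 0, 0],
    [[0, 0, 0], 0, 0],
    [[0, 0, 0], 0, 0],
    [[0, 0, 0], 0, 0],
  ],
  newtons=40,
)

```text
time: 3.85
tool_pos: [0.4982, 0.1177, 0.0217]
tool_rot: [3.142, 0.0, 0.495]
contact_force: [0.4, -0.2, -1.6]
opening: 0.0363
grip_force: 0.0
```

Emit:
carry_out(
  commands=[
    [[0, 0, 0], 0, 0],
    [[0, 0, 0], 0, 0],
    [[0, 0, 0], 0, 0],
    [[0, 0, 0], 0, 0],
    [[0, 0, 0], 0, 0],
  ],
)

```text
time: 4.47
tool_pos: [0.4979, 0.1178, 0.0216]
tool_rot: [-3.141, 0.0, 0.495]
contact_force: [-2.3, 3.9, 2.0]
opening: 0.0237
grip_force: 40.0
```

Emit:
carry_out(
  commands=[
    [[0, 0, -0.02], 0, 0],
    [[0, 0, -0.035], 0, 0],
    [[0, 0, -0.035], 0, 0],
    [[0, 0, 0], 0.085, 0],
    [[0, 0, 0], 0.085, 0],
    [[0, 0, 0], 0.085, 0],
    [[-0.0139, 0.0372, 0], 0, 0],
    [[-0.0139, 0.0372, 0], 0, 0],
    [[-0.0139, 0.0372, 0], 0, 0],
    [[-0.0139, 0.0372, 0], 0, 0],
    [[-0.0139, 0.0372, 0], 0, 0],
    [[-0.0139, 0.0372, 0], 0, 0],
    [[-0.0139, 0.0372, 0], 0, 0],
    [[-0.0139, 0.0372, 0], 0, 0],
    [[0, 0, 0], 0, 0],
    [[0, 0, 0], 0, 0],
  ],
)

```text
time: 6.48
tool_pos: [0.4601, -0.1977, 0.111]
tool_rot: [-3.14, 0.002, 0.239]
contact_force: [-0.3, 0.7, -5.8]
opening: 0.0237
grip_force: 40.0
```

```bash
python3 - <<'E'
from h import *
p=robot.read_camera("top"); save(p,"t2.png",(370,120,500,300),3.2)
s=robot.read_camera("side"); save(s,"s2.png",(190,90,410,230),3.2)
o=robot.observe(); print(o["tool_pos"],o["tool_rot"],o["contact_force"],o["opening"])
for q in(p,s):
  for k in("link_grip","hook_seat","pin","latch","tow_link"):
    for d in robot.tip_of(q,k)[:2]: print(k,np.round(d["at"],1),round(d["p"],2),np.round(at_z(q,d["at"],{"pin":.041,"tow_link":o["tool_pos"][2]-.0216}.get(k,o["tool_pos"][2]-.0096)),4))
E
```

```text
[ 0.46052116 -0.19699256  0.1112968 ] [-3.14084365e+00  9.80910201e-04  2.40603506e-01] [-0.36510799 -0.06995643 -5.75119441] 0.02373279127648803
link_grip [334.  140.6] 0.97 [0.7091 0.0625 0.1017]
hook_seat [307.1 144.9] 0.91 [0.6993 0.1173 0.1017]
hook_seat [454.  220.4] 0.8 [ 0.5499 -0.1764  0.1017]
pin [436.  183.5] 0.97 [ 0.6345 -0.1579  0.041 ]
latch [443. 205.] 0.57 [ 0.5801 -0.1556  0.1017]
tow_link [452.6 217.1] 0.78 [ 0.5576 -0.1773  0.0897]
tow_link [306.8 147.6] 0.71 [0.6969 0.1187 0.0897]
link_grip [244.  199.1] 0.63 [0.6905 0.1939 0.1017]
link_grip [363.6 116.4] 0.61 [ 0.4649 -0.1927  0.1017]
hook_seat [238.2 217.8] 0.89 [0.6886 0.2485 0.1017]
hook_seat [323.1 117.8] 0.68 [ 0.5677 -0.1742  0.1017]
pin [296.3 142.1] 0.58 [ 0.6346 -0.1526  0.041 ]
pin [297.6 152.8] 0.18 [ 0.6252 -0.096   0.041 ]
tow_link [327.2 125.8] 0.71 [ 0.5561 -0.1536  0.0897]
tow_link [238.6 223.6] 0.66 [0.6889 0.2491 0.0897]
```

View pics/t2.png

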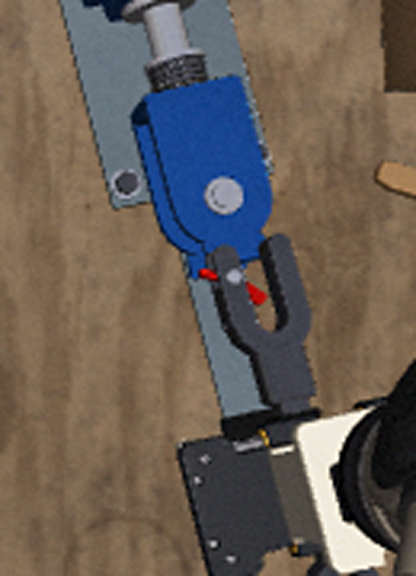

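View pics/s2.png

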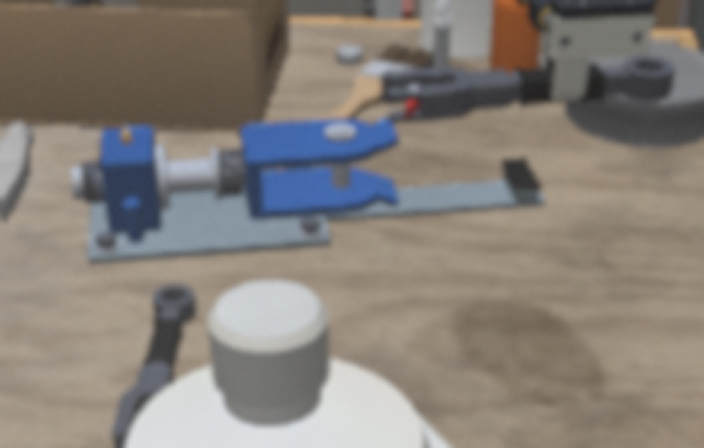

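```bash
python3 - <<'E'
from h import *
p=robot.read_camera("top"); o=robot.observe(); tp=o["tool_pos"]; yaw=o["tool_rot"][2]
up=3; h0,w0=180,130
im=p["pixels"][120:300,370:500]; big=cv2.resize(im,None,fx=up,fy=up,interpolation=cv2.INTER_CUBIC)
hsv=cv2.cvtColor(big,cv2.COLOR_RGB2HSV); val=big.max(2)
m=(hsv[...,1]<75)&(val<105)
vv,uu=np.nonzero(m)
z=tp[2]-.0216+.024
P=np.array([at_z(p,((u+.5)/up-.5+370,(v+.5)/up-.5+120),z) for u,v in zip(uu,vv)])[:,:2]-tp[:2]
c,s=np.cos(yaw),np.sin(yaw)
X=P@[c,s];Y=P@[-s,c]
for a in range(60,160,6):
    k=(X>a/1e3)&(X<(a+6)/1e3)&(abs(Y)<.035)
    if k.sum(): 
        y=np.sort(Y[k]); g=np.argmax(np.diff(y)); print(a,k.sum(),"y",np.round(np.percentile(y,[1,99])*1e3,1),"gap",np.round(y[g:g+2]*1e3,1))
k=(abs(Y)<.035)&(X<.16)&(X>.05); print("tip x",np.percentile(X[k],99.8))
# throat bottom
k2=(abs(Y-0.001)<.004)&(X>.05)&(X<.12);print("throat bottom x",np.percentile(X[k2],99))
E
```

```text
60 509 y [-12.8  21.2] gap [-13.3 -13. ]
66 511 y [-12.9  21.2] gap [-13.4 -13.2]
72 523 y [-13.6  22.2] gap [-15.4 -14.8]
78 646 y [-18.5  27. ] gap [28.2 28.7]
84 700 y [-21.7  29.4] gap [-22.5 -22.3]
90 628 y [-22.8  32. ] gap [-1.   8.9]
96 615 y [-22.3  32.5] gap [-1.4 10.2]
102 615 y [-21.7  32.6] gap [-1.2 10.2]
108 601 y [-22.3  32.4] gap [-1.2 11.4]
114 573 y [-21.7  32.5] gap [-1.9 11.6]
120 439 y [-22.2  32.9] gap [-1.7 10.3]
126 465 y [-22.   26.1] gap [26.7 33.9]
132 515 y [-21.8  30.8] gap [-2.3 11.7]
138 371 y [-21.   29.8] gap [-4.3 12.5]
144 18 y [-15.8  20.4] gap [-5.6 19.9]
150 14 y [-14.9 -10.2] gap [-10.9 -10.1]
156 11 y [-17.9 -15.1] gap [-17.7 -17.1]
tip x 0.15164176819881875
throat bottom x 0.11568161147896129
```

Emit:
carry_out(
  commands=[
    [[-0.03, 0.003, 0], 0, 0],
    [[0, 0, 0.02], 0, 0],
    [[0, 0, 0.02], 0, 0],
    [[0, 0, 0.0205], 0, 0],
    [[0, 0, 0], 0, 0],
    [[0, 0, 0], 0, 0],
  ],
)

```text
time: 7.88
tool_pos: [0.4329, -0.2082, 0.0519]
tool_rot: [3.141, -0.001, 0.24]
contact_force: [0.7, 0.4, -6.0]
opening: 0.0238
grip_force: 40.0
```

```bash
python3 - <<'E'
from h import *
p=robot.read_camera("top"); save(p,"t3.png",(400,140,490,260),4.5)
s=robot.read_camera("side"); save(s,"s3.png",(230,100,390,190),4.5)
o=robot.observe(); print(o["tool_pos"],o["tool_rot"],o["contact_force"])
E
```

```text
[ 0.43301438 -0.20826212  0.05212155] [ 3.14010049e+00 -1.23522512e-03  2.39816114e-01] [-0.2864362  -0.54016901 -5.24326112]
```

View pics/t3.png

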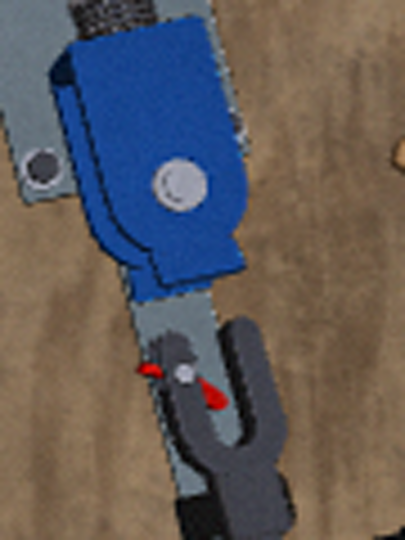

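View pics/s3.png

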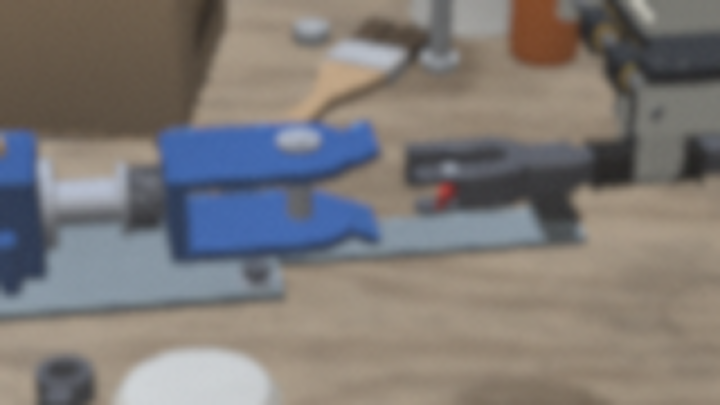

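The side view shows the link level, roughly at gap height, perhaps 1 mm high. The top view shows the hook tips at (438,214) and (453,212), in front of the lips, nearly on the jaw axis. I'll measure the lateral offset now.

```bash
python3 - <<'E'
from h import *
p=robot.read_camera("top"); o=robot.observe(); tp=o["tool_pos"]; yaw=.24
up=4
im=p["pixels"][140:260,400:490]; big=cv2.resize(im,None,fx=up,fy=up,interpolation=cv2.INTER_CUBIC)
hsv=cv2.cvtColor(big,cv2.COLOR_RGB2HSV); val=big.max(2)
c,s=np.cos(yaw),np.sin(yaw)
def XY(m,z):
    vv,uu=np.nonzero(m)
    P=np.array([at_z(p,((u+.5)/up-.5+400,(v+.5)/up-.5+140),z) for u,v in zip(uu,vv)])[:,:2]-tp[:2]
    return P@[c,s],P@[-s,c]
X,Y=XY((hsv[...,1]<75)&(val<100),tp[2]-.0096+.012)
for a in range(84,150,6):
    k=(X>a/1e3)&(X<(a+6)/1e3)&(abs(Y)<.04)
    if k.sum():
        y=np.sort(Y[k]); g=np.argmax(np.diff(y)); print(a,k.sum(),"y",np.round(np.percentile(y,[1,99])*1e3,1),"gap",np.round(y[g:g+2]*1e3,1))
vv,uu=np.mgrid[:480,:360]; 
cap=(hsv[...,1]<70)&(val>110)&(abs(uu-160)<32)&(abs(vv-164)<32)
X,Y=XY(cap,.076);print("cap",X.mean(),Y.mean(),cap.sum(),np.ptp(X),np.ptp(Y))
b=(hsv[...,0]>100)&(hsv[...,0]<125)&(hsv[...,1]>150)
X,Y=XY(b,.075)
for a in range(160,300,10):
    k=(X>a/1e3)&(X<(a+10)/1e3); print("jaw",a,np.round(np.percentile(Y[k],[1,99])*1e3,1) if k.sum() else 0)
E
```

```text
84 1133 y [-21.8  34.2] gap [29.9 33. ]
90 1012 y [-23.   34.4] gap [0.3 8.9]
96 989 y [-22.3  34.1] gap [-1.2  9.5]
102 986 y [-22.2  34.4] gap [-1.2  8.3]
108 946 y [-22.4  34.4] gap [-1.4 11.1]
114 944 y [-22.3  34.2] gap [-1.6 11.6]
120 728 y [-21.5  34.3] gap [-1.3  9.7]
126 741 y [-22.1  27. ] gap [-0.8  9.8]
132 918 y [-22.2  34.3] gap [-1.1 10.9]
138 740 y [-21.   34.5] gap [-2.  11.3]
144 96 y [-16.5  34.8] gap [-3.3 16.3]
cap 0.2075444460126702 0.002637664687276188 1631 0.02357327567994366 0.024188747579858758
jaw 160 [-15.6  35.9]
jaw 170 [-15.   35.8]
jaw 180 [-19.8  42.9]
jaw 190 [-25.   45.9]
jaw 200 [-27.1  46.9]
jaw 210 [-27.9  47.1]
jaw 220 [-27.8  46.8]
jaw 230 [-27.8  46.8]
jaw 240 [-27.6  46.7]
jaw 250 [-27.8  46.8]
jaw 260 [-27.9  46.7]
jaw 270 [-27.5  44.9]
jaw 280 [-27.   36.2]
jaw 290 0
```

Emit:
carry_out(
  commands=[
    [[0.01, -0.001, 0.0005], 0, 0],
    [[0.01, -0.001, 0.0005], 0, 0],
    [[0.01, 0, 0], 0, 0],
    [[0.01, 0, 0], 0, 0],
    [[0.01, 0, 0], 0, 0],
    [[0, 0, 0], 0, 0],
    [[0, 0, 0], 0, 0],
  ],
)

```text
time: 8.9
tool_pos: [0.4802, -0.1939, 0.0501]
tool_rot: [-3.141, 0.001, 0.24]
contact_force: [-0.4, -1.0, -6.0]
opening: 0.0236
grip_force: 40.0
```

```bash
python3 - <<'E'
from h import *
p=robot.read_camera("top"); save(p,"t4.png",(400,140,490,260),4.5)
o=robot.observe(); print(o["tool_pos"],o["tool_rot"],o["contact_force"],o["torque"])
E
```

```text
[ 0.48009796 -0.1939803   0.05007212] [-3.14121859e+00  5.87577732e-04  2.39734982e-01] [ 0.62741532 -0.86892571 -5.77893113] [-0.01824154  0.16480807  0.02253205]
```

Emit:
carry_out(
  commands=[
    [[0.005, 0, 0], 0, 0],
    [[0.005, 0, 0], 0, 0],
    [[0.004, 0, 0], 0, 0],
    [[0, 0, 0], 0, 0],
  ],
)

```text
time: 9.45
tool_pos: [0.4945, -0.1907, 0.0502]
tool_rot: [3.141, -0.0, 0.24]
contact_force: [-0.1, -0.1, -6.0]
opening: 0.0236
grip_force: 40.0
```

Emit:
carry_out(
  commands=[
    [[0.004, 0, 0], 0, 0],
    [[0.004, 0, 0], 0, 0],
    [[0.004, 0, 0], 0, 0],
    [[0.003, 0, 0], 0, 0],
    [[0, 0, 0], 0, 0],
  ],
)

```text
time: 10.07
tool_pos: [0.5091, -0.1872, 0.0502]
tool_rot: [3.141, -0.001, 0.24]
contact_force: [1.2, -1.2, -5.4]
opening: 0.0236
grip_force: 40.0
```

Emit:
carry_out(
  commands=[
    [[0.004, 0, 0], 0, 0],
    [[0.004, 0, 0], 0, 0],
    [[0.003, 0, 0], 0, 0],
    [[0, 0, 0], 0, 0],
  ],
)

```text
time: 10.58
tool_pos: [0.5196, -0.1845, 0.0502]
tool_rot: [3.141, -0.0, 0.24]
contact_force: [-1.1, -2.1, -6.0]
opening: 0.0235
grip_force: 40.0
```

Emit:
carry_out(
  commands=[
    [[0.004, 0, 0], 0, 0],
    [[0.004, 0, 0], 0, 0],
    [[0, 0, 0], 0, 0],
  ],
)

```text
time: 10.95
tool_pos: [0.5276, -0.1826, 0.0502]
tool_rot: [3.141, -0.001, 0.24]
contact_force: [0.2, -2.7, -6.3]
opening: 0.0238
grip_force: 40.0
```

Emit:
carry_out(
  commands=[
    [[0.003, 0.001, 0], 0, 0],
    [[0.003, 0, 0], 0, 0],
    [[0, 0, 0], 0, 0],
  ],
)

```text
time: 11.32
tool_pos: [0.5334, -0.1818, 0.0501]
tool_rot: [-3.141, 0.0, 0.24]
contact_force: [-0.4, -0.7, -5.7]
opening: 0.0236
grip_force: 40.0
```

Emit:
carry_out(
  commands=[
    [[0.003, 0, 0], 0, 0],
    [[0.003, 0, 0], 0, 0],
    [[0, 0, 0], 0, 0],
  ],
)

```text
time: 11.7
tool_pos: [0.5393, -0.1806, 0.0502]
tool_rot: [3.142, -0.0, 0.24]
contact_force: [0.1, 0.6, -6.1]
opening: 0.0235
grip_force: 40.0
```

```bash
python3 - <<'E'
from h import *
p=robot.read_camera("top"); save(p,"t5.png",(400,140,490,260),4.5)
o=robot.observe(); print(o["tool_pos"],o["contact_force"],o["torque"])
for d in robot.tip_of(p,"pin"): print(d["at"],d["p"],at_z(p,d["at"],.041))
hsv=cv2.cvtColor(p["pixels"],cv2.COLOR_RGB2HSV);V,U=np.mgrid[:400,:640]
m=(hsv[...,1]<70)&(p["pixels"].max(2)>110)&(abs(U-438)<10)&(abs(V-176)<16)
n,l,st,c=cv2.connectedComponentsWithStats(m.astype(np.uint8))
for i in range(1,n):
    if st[i,4]>40: print(st[i],at_z(p,c[i],.077))
E
```

```text
[ 0.53930957 -0.18060673  0.05019658] [-0.20443169  0.42033931 -7.05942359] [0.08834505 0.36808334 0.16030342]
[430.9, 171.7] 0.98 [ 0.66020546 -0.14744493  0.041     ]
[427.3, 176.6] 0.29 [ 0.64930779 -0.13953936  0.041     ]
[431 164  12  12  99] [ 0.65733694 -0.15046614  0.077     ]
```

View pics/t5.png

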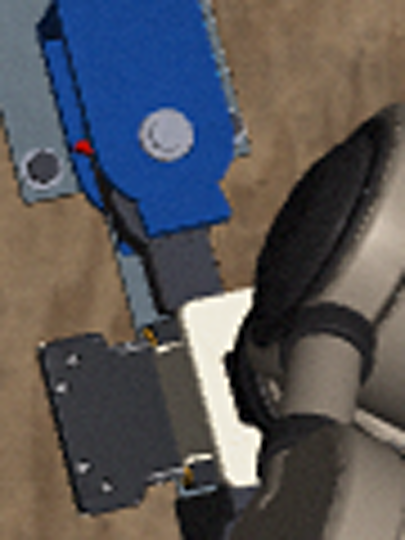

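The pin cap has moved from x = 0.634 to 0.657: the pin is against the latch and the jaw is sliding back. About 12 mm of free travel remains.

Emit:
carry_out(
  commands=[
    [[0.003, 0, 0], 0, 0],
    [[0.003, 0, 0], 0, 0],
    [[0.002, 0, 0], 0, 0],
  ],
)

```text
time: 12.18
tool_pos: [0.5469, -0.1788, 0.0501]
tool_rot: [-3.142, 0.0, 0.24]
contact_force: [-3.1, 0.7, -5.9]
opening: 0.0237
grip_force: 40.0
```

Emit:
carry_out(
  commands=[
    [[0.001, 0, 0], 0, 0],
    [[0.001, 0, 0], 0, 0],
  ],
)

```text
time: 12.42
tool_pos: [0.5488, -0.1784, 0.0502]
tool_rot: [-3.142, 0.0, 0.24]
contact_force: [-2.5, 0.2, -5.4]
opening: 0.0235
grip_force: 40.0
```

Emit:
carry_out(
  commands=[
    [[0.001, 0, 0], 0, 0],
    [[0.001, 0, 0], 0, 0],
  ],
)

```text
time: 12.68
tool_pos: [0.5505, -0.1779, 0.0501]
tool_rot: [-3.141, 0.001, 0.24]
contact_force: [-4.0, 0.0, -6.5]
opening: 0.0236
grip_force: 40.0
```

Friction is 2 to 3 N, as stated. I'll continue in 1 mm rows towards the buffer.

Emit:
carry_out(
  commands=[
    [[0.001, 0, 0], 0, 0],
  ],
)

```text
time: 12.8
tool_pos: [0.5508, -0.1777, 0.05]
tool_rot: [-3.141, 0.002, 0.24]
contact_force: [-6.7, -1.7, -5.2]
opening: 0.0236
grip_force: 40.0
```

Emit:
carry_out(
  commands=[
    [[0.001, 0, 0], 0, 0],
  ],
)

```text
time: 12.92
tool_pos: [0.5512, -0.1776, 0.0499]
tool_rot: [-3.141, 0.003, 0.24]
contact_force: [-9.1, -1.4, -3.9]
opening: 0.0238
grip_force: 40.0
```

Emit:
carry_out(
  commands=[
    [[0.001, 0, 0], 0, 0],
  ],
)

```text
time: 13.05
tool_pos: [0.5519, -0.1774, 0.0498]
tool_rot: [-3.14, 0.004, 0.24]
contact_force: [-9.1, -2.0, -4.2]
opening: 0.0237
grip_force: 40.0
```

Emit:
carry_out(
  commands=[
    [[0.0005, 0, 0], 0, 0],
  ],
)

```text
time: 13.18
tool_pos: [0.5523, -0.1773, 0.0498]
tool_rot: [-3.14, 0.004, 0.24]
contact_force: [-8.8, -2.0, -3.3]
opening: 0.0237
grip_force: 40.0
```

Emit:
carry_out(
  commands=[
    [[0.001, 0, 0], 0, 0],
  ],
)

```text
time: 13.3
tool_pos: [0.5531, -0.1771, 0.0497]
tool_rot: [-3.14, 0.004, 0.24]
contact_force: [-9.3, -1.3, -4.7]
opening: 0.0236
grip_force: 40.0
```

Emit:
carry_out(
  commands=[
    [[0.001, 0, 0], 0, 0],
  ],
)

```text
time: 13.42
tool_pos: [0.5539, -0.1768, 0.0496]
tool_rot: [-3.14, 0.005, 0.24]
contact_force: [-9.9, -2.2, -4.4]
opening: 0.0237
grip_force: 40.0
```

Emit:
carry_out(
  commands=[
    [[0.001, 0, 0], 0, 0],
  ],
)

```text
time: 13.55
tool_pos: [0.5547, -0.1766, 0.0495]
tool_rot: [-3.14, 0.005, 0.24]
contact_force: [-10.7, -2.2, -4.8]
opening: 0.0235
grip_force: 40.0
```

Emit:
carry_out(
  commands=[
    [[0.001, 0, 0], 0, 0],
  ],
)

```text
time: 13.68
tool_pos: [0.5556, -0.1763, 0.0495]
tool_rot: [-3.14, 0.005, 0.24]
contact_force: [-9.3, -2.7, -5.7]
opening: 0.0239
grip_force: 40.0
```

Emit:
carry_out(
  commands=[
    [[0.001, 0, 0], 0, 0],
  ],
)

```text
time: 13.8
tool_pos: [0.5564, -0.1761, 0.0494]
tool_rot: [-3.14, 0.005, 0.24]
contact_force: [-11.0, -3.0, -4.6]
opening: 0.0236
grip_force: 40.0
```

Emit:
carry_out(
  commands=[
    [[0.001, 0, 0], 0, 0],
  ],
)

```text
time: 13.92
tool_pos: [0.5573, -0.1759, 0.0494]
tool_rot: [-3.139, 0.006, 0.24]
contact_force: [-11.0, -2.6, -4.8]
opening: 0.0235
grip_force: 40.0
```

Emit:
carry_out(
  commands=[
    [[0.001, 0, 0], 0, 0],
    [[0.001, 0, 0], 0, 0],
  ],
)

```text
time: 14.18
tool_pos: [0.5592, -0.1754, 0.0493]
tool_rot: [-3.139, 0.006, 0.24]
contact_force: [-10.7, -3.7, -5.0]
opening: 0.0237
grip_force: 40.0
```

Emit:
carry_out(
  commands=[
    [[0.001, 0, 0], 0, 0],
    [[0.001, 0, 0], 0, 0],
  ],
)

```text
time: 14.42
tool_pos: [0.5611, -0.1749, 0.0492]
tool_rot: [-3.139, 0.006, 0.24]
contact_force: [-9.5, -2.4, -6.1]
opening: 0.0238
grip_force: 40.0
```

```bash
cat > m.py <<'E'
from h import *
p=robot.read_camera("top"); o=robot.observe(); tp=o["tool_pos"]
hsv=cv2.cvtColor(p["pixels"],cv2.COLOR_RGB2HSV);V,U=np.mgrid[:400,:640]
m=(hsv[...,1]<70)&(p["pixels"].max(2)>110)&(abs(U-436)<14)&(abs(V-170)<22)
n,l,st,c=cv2.connectedComponentsWithStats(m.astype(np.uint8))
for i in range(1,n):
    if st[i,4]>40:
        q=at_z(p,c[i],.077); d=q-tp; print(st[i],q,"along",d[0]*.971+d[1]*.238,"lat",-d[0]*.238+d[1]*.971)
print(tp,o["contact_force"],o["torque"])
E
python3 m.py
```

```text
[430 159  11  11  96] [ 0.66889655 -0.14753779  0.077     ] along 0.11100199432455035 lat 0.0009612018084450696
[ 0.56128696 -0.17490368  0.0492496 ] [-9.75689346 -2.70925995 -5.52933208] [-0.42987517  1.83085938  0.0184518 ]
```

Emit:
carry_out(
  commands=[
    [[0.001, 0, 0], 0, 0],
    [[0.001, 0, 0], 0, 0],
    [[0.001, 0, 0], 0, 0],
  ],
)

```text
time: 14.85
tool_pos: [0.5642, -0.1742, 0.0492]
tool_rot: [-3.139, 0.006, 0.24]
contact_force: [-9.5, -2.4, -5.8]
opening: 0.0237
grip_force: 40.0
```

Emit:
carry_out(
  commands=[
    [[0.001, 0, 0], 0, 0],
    [[0.001, 0, 0], 0, 0],
    [[0.001, 0, 0], 0, 0],
  ],
)

```text
time: 15.22
tool_pos: [0.5675, -0.1734, 0.0493]
tool_rot: [-3.14, 0.005, 0.24]
contact_force: [-7.9, -1.8, -5.7]
opening: 0.0239
grip_force: 40.0
```

Emit:
carry_out(
  commands=[
    [[0.001, 0, 0], 0, 0],
    [[0.001, 0, 0], 0, 0],
  ],
)

```text
time: 15.48
tool_pos: [0.5699, -0.1728, 0.0494]
tool_rot: [-3.14, 0.004, 0.24]
contact_force: [-7.2, -1.3, -6.4]
opening: 0.0236
grip_force: 40.0
```

Emit:
carry_out(
  commands=[
    [[0.001, 0, 0], 0, 0],
    [[0.001, 0, 0], 0, 0],
  ],
)

```text
time: 15.72
tool_pos: [0.5725, -0.1723, 0.0496]
tool_rot: [-3.14, 0.002, 0.24]
contact_force: [-5.2, -0.1, -6.6]
opening: 0.0234
grip_force: 40.0
```

Emit:
carry_out(
  commands=[
    [[0.001, 0, 0], 0, 0],
  ],
)

```text
time: 15.85
tool_pos: [0.574, -0.172, 0.0498]
tool_rot: [-3.141, 0.001, 0.24]
contact_force: [-2.5, 0.4, -6.4]
opening: 0.0235
grip_force: 40.0
```

Emit:
carry_out(
  commands=[
    [[0.001, 0, 0], 0, 0],
  ],
)

```text
time: 15.98
tool_pos: [0.5764, -0.172, 0.0504]
tool_rot: [3.141, -0.002, 0.239]
contact_force: [-0.5, -0.3, -6.3]
opening: 0.0238
grip_force: 40.0
```

Emit:
carry_out(
  commands=[
    [[0.001, 0, 0], 0, 0],
  ],
)

```text
time: 16.1
tool_pos: [0.5776, -0.172, 0.0508]
tool_rot: [3.14, -0.002, 0.24]
contact_force: [0.1, -0.1, -4.5]
opening: 0.0237
grip_force: 40.0
```

Emit:
carry_out(
  commands=[
    [[0.001, 0, 0], 0, 0],
  ],
)

```text
time: 16.23
tool_pos: [0.5778, -0.1718, 0.0506]
tool_rot: [3.14, -0.001, 0.24]
contact_force: [-3.3, -1.9, -4.7]
opening: 0.0235
grip_force: 40.0
```

Emit:
carry_out(
  commands=[
    [[0.001, 0, 0], 0, 0],
  ],
)

```text
time: 16.35
tool_pos: [0.5782, -0.1716, 0.0505]
tool_rot: [3.141, 0.0, 0.24]
contact_force: [-5.5, -2.9, -3.0]
opening: 0.0236
grip_force: 40.0
```

Emit:
carry_out(
  commands=[
    [[0.001, 0, 0], 0, 0],
  ],
)

```text
time: 16.48
tool_pos: [0.5786, -0.1715, 0.0504]
tool_rot: [3.141, 0.002, 0.24]
contact_force: [-7.1, -3.2, -1.8]
opening: 0.0238
grip_force: 40.0
```

```bash
python3 m.py; python3 - <<'E'
from h import *
s=robot.read_camera("side"); save(s,"s6.png",(220,90,380,180),4.5)
p=robot.read_camera("top"); save(p,"t6.png",(400,130,480,230),5)
E
```

```text
[430 159  12  11  99] [ 0.66834228 -0.14786278  0.077     ] along 0.09287700108701198 lat 0.0016123162431584404
[434 182  15  10 119] [ 0.62074147 -0.15944738  0.077     ] along 0.04389948033177877 lat 0.001692659920436353
[ 0.57849617 -0.17154526  0.05040764] [-7.21110627 -4.07428152 -0.85544676] [-0.59789956  1.03193359 -0.14370711]
```

View pics/s6.png

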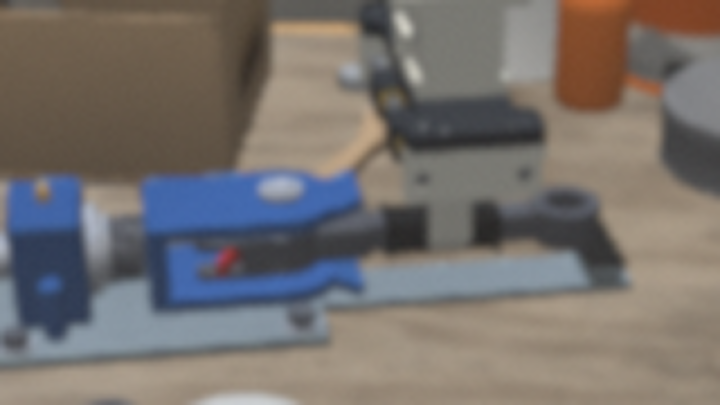

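The pin is 93 mm ahead of the TCP, so it is home, and the force rises steeply after the snap. Now the pull-back: the jaw follows freely for about 36 mm.

Emit:
carry_out(
  commands=[
    [[-0.002, 0, 0], 0, 0],
    [[-0.002, 0, 0], 0, 0],
    [[-0.002, 0, 0], 0, 0],
    [[-0.002, 0, 0], 0, 0],
    [[-0.003, 0, 0], 0, 0],
    [[-0.003, 0, 0], 0, 0],
  ],
)

```text
time: 17.38
tool_pos: [0.5658, -0.1742, 0.0503]
tool_rot: [3.141, -0.0, 0.24]
contact_force: [2.1, 1.1, -7.4]
opening: 0.0234
grip_force: 40.0
```

Emit:
carry_out(
  commands=[
    [[-0.003, 0, 0], 0, 0],
    [[-0.003, 0, 0], 0, 0],
    [[-0.003, 0, 0], 0, 0],
    [[-0.003, 0, 0], 0, 0],
  ],
)

```text
time: 17.88
tool_pos: [0.5539, -0.1771, 0.0503]
tool_rot: [3.142, -0.0, 0.24]
contact_force: [2.2, 0.8, -5.4]
opening: 0.0238
grip_force: 40.0
```

```bash
python3 m.py
```

```text
[432 169  12  11  98] [ 0.64717956 -0.15313564  0.077     ] along 0.0967376269685501 lat 0.0010449488235252553
[ 0.55344775 -0.17718623  0.05018113] [ 0.53211029  0.5778569  -6.23451369] [ 0.11408631 -0.1406282   0.02017501]
```

The jaw follows, and the pin sits 4 mm off home, which is the stated play: the latch holds. About 13 mm remain to the front buffer.

Emit:
carry_out(
  commands=[
    [[-0.003, 0, 0], 0, 0],
    [[-0.003, 0, 0], 0, 0],
    [[-0.003, 0, 0], 0, 0],
    [[-0.002, 0, 0], 0, 0],
  ],
)

```text
time: 18.42
tool_pos: [0.5432, -0.1798, 0.0502]
tool_rot: [3.142, 0.0, 0.24]
contact_force: [1.9, 1.3, -6.4]
opening: 0.0239
grip_force: 40.0
```

Emit:
carry_out(
  commands=[
    [[-0.001, 0, 0], 0, 0],
    [[-0.001, 0, 0], 0, 0],
  ],
)

```text
time: 18.68
tool_pos: [0.5415, -0.1802, 0.0503]
tool_rot: [3.141, -0.0, 0.24]
contact_force: [1.8, 0.2, -6.6]
opening: 0.0239
grip_force: 40.0
```

Emit:
carry_out(
  commands=[
    [[-0.001, 0, 0], 0, 0],
  ],
)

```text
time: 18.8
tool_pos: [0.5405, -0.1804, 0.0502]
tool_rot: [3.141, -0.0, 0.24]
contact_force: [3.0, 1.3, -5.7]
opening: 0.0236
grip_force: 40.0
```

Emit:
carry_out(
  commands=[
    [[-0.001, 0, 0], 0, 0],
  ],
)

```text
time: 18.92
tool_pos: [0.5395, -0.1807, 0.0502]
tool_rot: [3.141, -0.0, 0.24]
contact_force: [3.1, 1.0, -6.1]
opening: 0.0235
grip_force: 40.0
```

Emit:
carry_out(
  commands=[
    [[-0.001, 0, 0], 0, 0],
  ],
)

```text
time: 19.05
tool_pos: [0.5388, -0.1809, 0.0503]
tool_rot: [3.141, -0.001, 0.24]
contact_force: [5.2, 2.6, -6.3]
opening: 0.0239
grip_force: 40.0
```

Emit:
carry_out(
  commands=[
    [[-0.001, 0, 0], 0, 0],
  ],
)

```text
time: 19.18
tool_pos: [0.5383, -0.1811, 0.0504]
tool_rot: [3.141, -0.002, 0.24]
contact_force: [6.2, 3.6, -5.8]
opening: 0.0235
grip_force: 40.0
```

Emit:
carry_out(
  commands=[
    [[-0.001, 0, 0], 0, 0],
  ],
)

```text
time: 19.3
tool_pos: [0.538, -0.1813, 0.0505]
tool_rot: [3.14, -0.003, 0.24]
contact_force: [9.5, 4.7, -7.7]
opening: 0.0236
grip_force: 40.0
```

That is about 10 N along the axis. I'll hold it for a moment.

Emit:
carry_out(
  commands=[
    [[0, 0, 0], 0, 0],
    [[0, 0, 0], 0, 0],
  ],
)

```text
time: 19.55
tool_pos: [0.5381, -0.1811, 0.0505]
tool_rot: [3.14, -0.003, 0.24]
contact_force: [8.3, 3.2, -7.8]
opening: 0.0235
grip_force: 40.0
```

Emit:
carry_out(
  commands=[
    [[0, 0, 0], 0, 0],
    [[0, 0, 0], 0, 0],
    [[0, 0, 0], 0, 0],
  ],
)

```text
time: 19.92
tool_pos: [0.5381, -0.1812, 0.0505]
tool_rot: [3.14, -0.003, 0.24]
contact_force: [7.9, 3.8, -8.7]
opening: 0.0237
grip_force: 40.0
```

```bash
python3 m.py
```

```text
[434 177  12  11  98] [ 0.63158334 -0.15662729  0.077     ] along 0.09660142409064366 lat 0.0016160677412635736
[ 0.53811985 -0.18120029  0.05050442] [ 8.35208175  3.10134944 -7.94338072] [ 0.58000837 -1.02959986  0.1272575 ]
```

Emit:
carry_out(
  commands=[
    [[-0.0007, 0, 0], 0, 0],
    [[0, 0, 0], 0, 0],
    [[0, 0, 0], 0, 0],
    [[0, 0, 0], 0, 0],
    [[0, 0, 0], 0, 0],
    [[0, 0, 0], 0, 0],
  ],
)

```text
time: 20.72
tool_pos: [0.5378, -0.1813, 0.0506]
tool_rot: [3.14, -0.004, 0.24]
contact_force: [10.0, 4.2, -7.7]
opening: 0.0237
grip_force: 40.0
```

Emit:
carry_out(
  commands=[
    [[0.001, 0, 0], 0, 0],
    [[0.001, 0, 0], 0, 0],
    [[0.001, 0, 0], 0, 0],
    [[0.001, 0, 0], 0, 0],
    [[0.001, 0, 0.001], 0, 0],
    [[0, 0, 0.001], 0, 0],
    [[0, 0, 0.001], 0, 0],
    [[0, 0, 0], 0, 0],
  ],
)

```text
time: 21.72
tool_pos: [0.5405, -0.1804, 0.047]
tool_rot: [-3.141, 0.0, 0.24]
contact_force: [0.2, -0.3, -6.3]
opening: 0.0238
grip_force: 40.0
```

Emit:
carry_out(
  commands=[
    [[0, 0, 0.001], 0, 0],
    [[0, 0, 0], 0, 0.6],
    [[0, 0, 0], 0, 0.6],
    [[0, 0, 0], 0, 0.6],
    [[0, 0, 0], 0, 0.6],
    [[0, 0, 0], 0, 0.6],
    [[0, 0, 0], 0, 0.6],
    [[0, 0, 0], 0, 0.6],
  ],
)

```text
time: 22.72
tool_pos: [0.5408, -0.1803, 0.0462]
tool_rot: [3.142, 0.0, 0.24]
contact_force: [-0.4, -0.2, 0.2]
opening: 0.0551
grip_force: 0.0
```

Emit:
carry_out(
  commands=[
    [[0, 0, -0.01], 0, 0.6],
    [[0, 0, -0.02], 0, 0.6],
    [[0, 0, -0.04], 0, 0.6],
    [[0, 0, -0.05], 0, 0.6],
    [[-0.03, 0, -0.04], 0, 0.6],
    [[-0.05, 0, 0], 0, 0.6],
    [[-0.05, 0, 0], 0, 0.6],
    [[0, 0, 0], 0, 0.6],
    [[0, 0, 0], 0, 0.6],
  ],
)

```text
time: 23.85
tool_pos: [0.4151, -0.2115, 0.2071]
tool_rot: [3.14, -0.002, 0.239]
contact_force: [-0.1, 0.1, -0.4]
opening: 0.0551
grip_force: 0.0
```

```bash
python3 - <<'E'
from h import *
s=robot.read_camera("side"); p=robot.read_camera("top")
a=cv2.resize(p["pixels"][140:290,390:490],None,fx=3.6,fy=3.6,interpolation=2)
b=cv2.resize(s["pixels"][90:190,230:390],None,fx=2.6,fy=2.6,interpolation=2)
c=np.zeros((540,780,3),np.uint8);c[:540,:360]=a;c[:260,362:778]=b
cv2.imwrite("pics/f.png",c[:,:,::-1]); print(robot.observe()["contact_force"])
E
```

```text
[-0.98314058 -0.03013661 -0.67849249]
```

View pics/f.png

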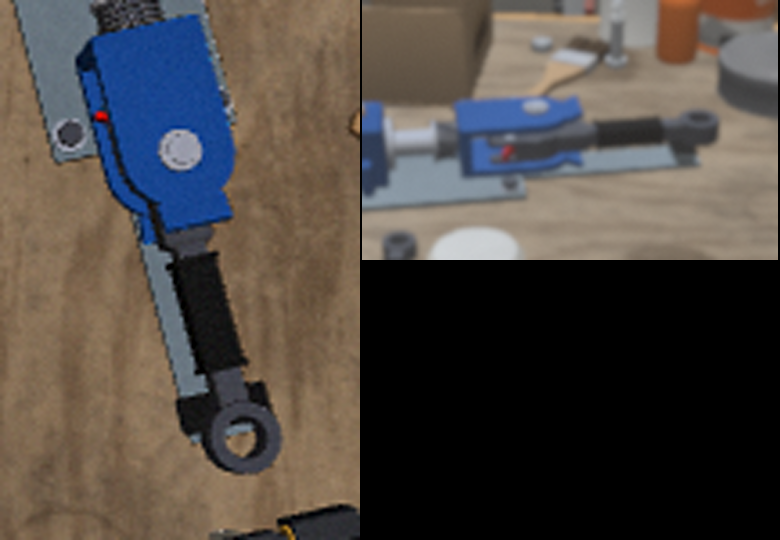

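The link lies coupled in the jaw and on the rest pad, and the gripper is clear of everything.

```bash
python3 -c "
from cell import robot
print(robot.hand_in())"
```

```text
the job is handed in; nothing more can be done
None
```

The tow link is hooked onto the pin and latched; it held a pull of about 10 N and was released still coupled, with forces at the wrist staying under about 12 N at every reading, and the job was handed in at about 24 s.

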